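# Draw a mug out from under the wall cupboard with a pull hook

## Task

The yellow mug stands under the wall cupboard, between or beside a jar and a can, too far in for the gripper. Take the pull hook by its wooden handle, hook it behind the mug and drag the mug out until it stands upright with its whole foot on the round cork mat; never touch the mug with the gripper or arm, do not tip it over, and leave the honey jar and the turquoise can where they stand. Then lay the hook flat on the worktop again, off the mat and clear of the mug.

Things in the scene. Friction and masses are not known exactly. Their poses are not given: they have to be found in the camera images.
- hook_grip (a point): Centre of the pull hook's pale wooden handle, a bar 110 mm long (its x), 22 wide (y), 34 high (z); 17 mm above the worktop as it lies flat. x points along the tool to the hooked end, z up as it lies. From the handle's far end a steel rod 10 mm thick drops 12 mm and from x = +85 mm runs straight on along y = 0, 12 mm below this point. Whole tool 0.16 kg, rigid.
- hook_bar (a point): Middle of the hook's crossbar, on its centreline, at (+215, -55, -12) mm in hook_grip's frame (same axes). At x = +215 mm the rod turns square to the tool's right (-y); the crossbar spans y = 0 to -110 mm, square to the handle, and this point is its middle. 5 mm above the worktop when the tool lies flat.
- hook_lip (a point): Rounded end of the hook's lip, at (+155, -110, -12) mm in hook_grip's frame (rod centreline; metal ends 5 mm further). From the crossbar's right end the rod turns back towards the handle to this point, so rod, crossbar and lip form a J, 100 mm wide inside, corners rounded by 15 mm, open towards the handle; the middle of the opening is y = -55 mm.
- mug_centre (a point): Yellow mug: axis of its round body, half-way up (51 mm above its foot). Body 78 mm across and 102 mm high, foot 76 mm across, about 0.26 kg. Its z is up; its handle points along its own -y, reaches 73 mm from the axis and at the start points roughly towards the robot (-x), from about 17 degrees to the robot's left of that to about 29 degrees to its right.
- mat: Round cork mat, 148 mm across its bevelled foot, 140 mm across its flat top, 1.6 mm thick, fixed to the worktop. Origin at the centre of its underside.
- jar_centre (a point): Honey jar with a green lid, about 68 mm across, 84 mm high; point on its axis half-way up. Must stay where it stands.
- can_centre (a point): Turquoise food can, 75 mm across, 110 mm high; point on its axis half-way up. Must stay where it stands. Mug, jar and can stand in a row across the worktop under the cupboard, in any order, about 160 mm apart.
Mind the look-alikes: they are no part of the job. Several things have the shape of the mat; the one meant has the colours described above.

How it is judged (in metres and radians):
On the way, in this order (a step that is already met when the one before it is completed fails the run):
1. the pull hook is lifted off the worktop (height (world z) of hook_grip above 0.026 m), for 0.1 s.
2. the hook, held, pulls the mug along (it bears on the mug, which has come at least 3 cm) (contact force between hook and mug above 0.2 N and distance of mug_centre from where it was at the start of the episode above 0.03 m).
At the end, for the whole second after the job is handed in: The mug stands upright (within 0.1 rad) and still on the cork mat, its axis within 33 mm of the mat's centre; the hook lies flat (within 0.12 rad) and still on the worktop, touching neither mat nor mug; jar and can are within 20 mm of where they stood (horizontal distance between mug_centre and mat below 0.033 m and angle between mug_centre's own z axis and vertical below 0.1 rad and height (world z) of mug_centre below 0.06 m and linear speed of each of mug, hook below 0.02 m/s and height (world z) of hook_grip between 0.01 and 0.024 m and angle between hook_grip's own z axis and vertical below 0.12 rad and contact force between hook and mat below 0.05 N and contact force between hook and mug below 0.05 N).
It fails at once if the gripper or arm touches the mug (contact force between any of the fingers, the arm and mug above 0.3 N).
It fails at once if the mug is tipped by more than 0.5 rad (angle between mug_centre's own z axis and vertical above 0.5 rad).
It fails at once if the jar or the can is shifted by more than 20 mm (distance of any of jar_centre, can_centre from where it was at the start of the episode above 0.02 m).
It also fails if it takes over 59 s, if anything falls off the work surface, if the arm or the gripper's body presses on something with over 40 N, if the wrist force passes 120 N, or if a joint passes its speed limit or range.

## Robot

A 7-joint arm with a two-finger parallel gripper is mounted at the origin on a cart in front of the work surface, level with it; the furniture and walls round the work are solid. World frame = base frame: x ahead of the robot, y to its left, z up, the work surface at z = 0. Lengths are in m, angles in degrees, forces in N, time in s.
With the tool pointing down it reaches from about 0.425 to 0.875 m from the base axis. Payload 4.7 kg.
Tool frame: the origin (TCP) lies at the very end of the fingers, on their centre line; the grasp point (between the pads) lies 19 mm behind it; z points along the fingers, y is the line along which they close (so a half turn about z gives the same grasp; the last joint's range is limited). The gripper opens to 87 mm and grips with 3 to 60 N. Pads are 19 mm wide; open, the fingers measure 117 mm over their backs; the gripper's body (75 mm by 190 mm) begins 51 mm behind the grasp point.
Start: joints at [72.485, 18.392, -4.016, 83.108, 1.295, 78.541, -3.26], TCP at [0.204, -0.617, 0.223] pointing down, gripper open.
Joint ranges: [-163.93, 163.93], [-17.29, 119.83], [-79.2, 71.16], [3.27, 140.29], [-89.18, 269.18], [5.43, 117.66], [-154.24, 154.24]. Speed limits (degrees/s): [147.25, 147.25, 180, 180, 180, 180, 180].

## Interface

Orientations are given as [roll, pitch, yaw] about the fixed x, y, z axes, in that order (R = Rz(yaw) Ry(pitch) Rx(roll)).
In Python, from cell import get_obs, eyes, env gives the robot as it stands.
- The arm moves only by the tool servo_tool, never from a script. Its argument "series" is a list that holds one entry, the list of rows, each a list of 7 numbers: the shift along the tool's x, y, z in units of 300 mm (1.0 is 300 mm), then the turn, a rotation vector about the tool's x, y, z in units of pi rad (1.0 is pi rad), then the opening, from 0 (shut) to 1 (fully open). In form: [[[tx, ty, tz, wx, wy, wz, gripper], ...]]. A call has 1 to 12 rows; each row is the pose to reach, as a shift and turn from the pose commanded when the call began, along the tool's axes at that moment, turning the shorter way round; what a row does not reach only later rows make up. A row lasts 1/12 s, in which the tool goes at most 41.7 mm and 7.16 degrees, less where a joint would pass 70% of its speed; a pose out of reach is approached as far as the arm can. A call with a number of a shift or a turn outside -1 to 1 is refused whole. A call with a gripper value outside its range is refused whole. The fingers move at their own pace and stop on an object; "grip_force" is the grip in N (left out, the last holds). Time passes only in rows, so rows that repeat a pose let the fingers close. It gives the time, the measured TCP pose, the force, the opening and the grip force at its end, in the units of the state.
- get_obs(): the state, without advancing time (a new reading comes with each control period).
- eyes.read_camera(name): name is "side" or "top"; returns a dict with "frame" (480x640x3 uint8, red, green, blue), "depth" (480x640 float32, m along the optical axis (not along the pixel's ray), 0 where there is no reading), "fx", "fy", "cx", "cy" (pixels), "distortion" ([k1, k2, p1, p2, k3] as OpenCV has them; the pictures are not rectified), "origin" and "rotation" of the camera in the world. Camera axes: x right, y down, z forward; pixel columns grow to the right and rows downward; lengths in m; the calibration is good to about 2 mm. A picture is of the moment at which its call begins.
- env.sign_off(): hands the job in; it is judged then, once.
The state is a dict: "time_s": time; "qpos": joint angles; "joint_velocities": joint speeds; "effort": joint torques, N m; "tool_pos": TCP position; "tool_rot": TCP orientation; "force": force on the tool from outside, world axes, zero at the start; "wrist_torque": the same for the moment, N m; "grip_width": finger opening in m; "grasp_force": force on a finger pad.
Only numpy, scipy, OpenCV 4.12 (cv2) and the standard library are available. Lean on these libraries where they do the work, as an engineer would, in place of code of your own. Each camera call takes 0.05 s, during which the arm holds its last target. There are 200 camera calls.

## Working session

There is one attempt and no reset: what is moved stays moved. The work goes in short steps, Python scripts to look and compute and a tool call to move; the robot and the scene stay as the last step left them, time stands still between calls to the robot, and variables do not carry over. Pictures are saved under pics/ and viewed, at most 10 in all, crops included, and the job is handed in when it is done.

Besides the shell and the picture viewer there is one more tool, called after "Emit:" as a command line: name --argument value ..., lists and objects as JSON in quotes. servo_tool: Moves the arm, as the interface text tells. Shifts and turns lie within -1 to 1; 1 stands for 300 mm of shift or pi rad of turn. Its arguments: {"type":"object","properties":{"series":{"type":"array"},"grip_force":{"type":"number"}},"required":["series"]}

```bash
mkdir -p pics; ls; cat > h.py <<'E'
import numpy as np, cv2
from cell import get_obs, eyes, env
def cam(n):
    c=eyes.read_camera(n); c['K']=np.array([[c['fx'],0,c['cx']],[0,c['fy'],c['cy']],[0,0,1.]]); c['D']=np.array(c['distortion'],float)
    c['R']=np.array(c['rotation']); c['o']=np.array(c['origin']); return c
def rays(c,uv):
    p=cv2.undistortPoints(np.array(uv,float).reshape(-1,1,2),c['K'],c['D']).reshape(-1,2)
    return np.c_[p,np.ones(len(p))]@c['R'].T
def onz(c,uv,z):
    r=rays(c,uv); return c['o']+r*((z-c['o'][2])/r[:,2])[:,None]
def cloud(c):
    v,u=np.mgrid[:480,:640]; r=rays(c,np.c_[u.ravel(),v.ravel()])
    return (c['o']+r*c['depth'].ravel()[:,None]).reshape(480,640,3)
def proj(c,P):
    R=c['R'].T; q,_=cv2.projectPoints(np.array(P,float).reshape(-1,3),cv2.Rodrigues(R)[0],-R@c['o'],c['K'],c['D']); return q.reshape(-1,2)
E
python3 - <<'E'
from h import *
for n in('side','top'):
    c=cam(n); cv2.imwrite(f'pics/{n}0.png',c['frame'][...,::-1]); print(n,c['o'],c['R'].round(3).tolist(),c['fx'],(c['depth']>0).mean())
    np.savez(f'{n}0.npz',f=c['frame'],d=c['depth'])
o=get_obs(); print(o)
E
```

```text
pics
side [-0.01279133  0.43247353  0.68134865] [-127.997, -0.158, -131.037] 551.4936284773096 0.99583984375
top [ 0.48567999 -0.08601095  0.96730316] [-172.987, -2.763, -88.934] 508.3556562635432 0.995986328125
{'time_s': 0.1, 'qpos': array([72.48504746, 18.43413391, -4.01525887, 83.16689931,  1.29440426,
       78.54065907, -3.25892233]), 'joint_velocities': array([-0.062705  , -0.09780488,  0.02827631, -0.21033454,  0.04549436,
        0.0166612 , -0.05754853]), 'effort': array([-6.45127911e-04, -4.92574561e+01, -4.06147884e-01, -3.13398814e+01,
       -6.41892641e-02,  3.95546306e-02,  8.43410794e-05]), 'tool_pos': array([ 0.20414221, -0.61659939,  0.22158741]), 'tool_rot': array([-1.79903503e+02,  4.90849217e-03,  1.83252289e+01]), 'force': array([-0.2659694 , -0.28756805,  0.60798867]), 'wrist_torque': array([ 0.00207752, -0.01193655,  0.03324273]), 'grasp_force': 0.0, 'grip_width': 0.08711294127713594}
```

```bash
sed -i "s/c\['R'\]=np.array(c\['rotation'\])/c['R']=Rotation.from_euler('xyz',c['rotation'],degrees=True).as_matrix()/; 1a from scipy.spatial.transform import Rotation" h.py
```

```text
(no output)
```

View pics/top0.png

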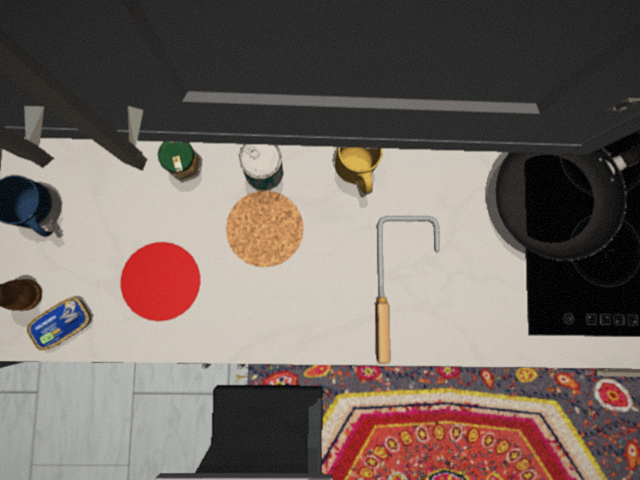

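View pics/side0.png

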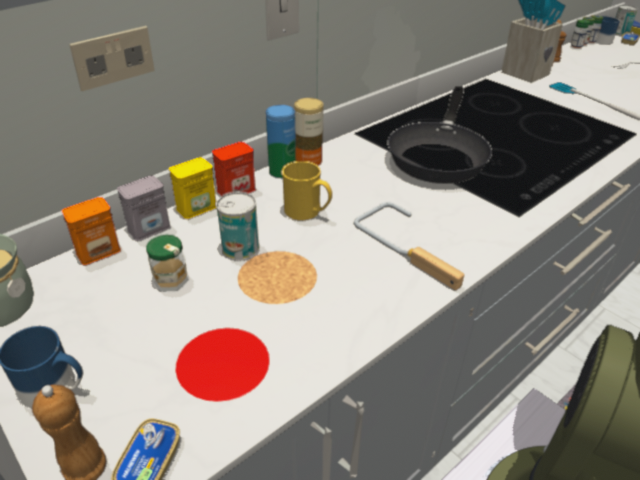

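Top view: jar (180,158), can (262,165), mug (358,160) with its handle to (367,185). Hook handle (383,332), crossbar at row 218, lip end (437,250). There are two round mat shapes: speckled cork brown at (265,228) and plain red at (160,281). The cork one fits the description. Next I measure everything and make the confirming crop.

```bash
python3 - <<'E'
from h import *
c=cam('top'); s=cam('side'); f=c['frame']; hsv=cv2.cvtColor(f,cv2.COLOR_RGB2HSV)
cv2.imwrite('pics/mat.png',cv2.resize(f[130:300,110:460,::-1],None,fx=2.2,fy=2.2,interpolation=cv2.INTER_CUBIC))
C=cloud(c);S=cloud(s)
def blob(cc,lo,hi,roi):
    h=cv2.cvtColor(cc['frame'],cv2.COLOR_RGB2HSV); m=cv2.inRange(h,lo,hi); k=np.zeros_like(m);u0,v0,u1,v1=roi;k[v0:v1,u0:u1]=m[v0:v1,u0:u1]
    k=cv2.morphologyEx(k,cv2.MORPH_CLOSE,np.ones((5,5)))
    n,l,st,ce=cv2.connectedComponentsWithStats(k); i=1+st[1:,4].argmax(); print(st[i],ce[i].round(1)); return l==i
m=blob(c,(5,60,60),(25,255,255),(215,180,315,275))
cn=max(cv2.findContours(m.astype(np.uint8),0,1)[0],key=cv2.contourArea); P=onz(c,cn.reshape(-1,2),0.001)[:,:2]
(cc,r)=cv2.minEnclosingCircle(P.astype(np.float32)); print('mat',cc,r,P.mean(0),'depth z',np.median(C[m][:,2]))
m=blob(c,(8,60,80),(25,255,255),(360,285,410,370)); p=C[m]; p=p[p[:,2]>.025]; rr=cv2.minAreaRect(p[:,:2].astype(np.float32)); print('handle',rr,np.median(p[:,2]))
m=blob(s,(8,60,80),(25,255,255),(395,235,475,300)); p=S[m]; p=p[p[:,2]>.03]; rr=cv2.minAreaRect(p[:,:2].astype(np.float32)); print('handle side',rr,np.median(p[:,2]))
uv=[[380,219],[437,219],[437.5,249],[381,290],[383,299],[384,362]]
print('rodpts',onz(c,uv[:4],.01).round(3).tolist(),onz(c,uv[4:],.034).round(3).tolist())
def circ(p,lo,hi):
    p=p[(p[:,2]>lo)&(p[:,2]<hi)][:,:2]
    from scipy.optimize import least_squares
    return p
from scipy.optimize import least_squares
for nm,lo,hi,roi,rad,z in(('mug',(18,90,60),(32,255,255),(270,150,340,230),.039,(.03,.095)),('can',(75,60,40),(100,255,255),(210,185,265,265),.0375,(.02,.09)),('jar',(10,40,40),(90,255,255),(140,230,195,290),.034,(.02,.07))):
    m=blob(s,lo,hi,roi); p=S[m]; print(nm,'z',np.percentile(p[:,2],[2,98]).round(3)); p=p[(p[:,2]>z[0])&(p[:,2]<z[1])]
    q=least_squares(lambda a:np.hypot(p[:,0]-a[0],p[:,1]-a[1])-rad,np.median(p[:,:2],0)+[.03,-.02],loss='soft_l1',f_scale=.003); print(nm,q.x.round(4),'res',np.median(abs(q.fun)).round(4))
    if nm=='mug':
        g=np.hypot(*(p[:,:2]-q.x).T); h=p[g>.055]; 
        if len(h): d=h[:,:2].mean(0)-q.x; print('handle dir',d,g.max())
# top view of mug top z, cupboard lower edge
for u in (100,265,360,450): print(u,[C[v,u].round(3).tolist() for v in (100,120,130,135,140,146)])
print('pan',C[200:260:20,495].round(3).tolist())
m=blob(c,(20,90,60),(32,255,255),(330,140,395,200)); p=C[m]; print('mug top',p[p[:,2]>.095][:,:2].min(0),p[p[:,2]>.095][:,:2].max(0), p[:,0].min(),p[p[:,0].argmin()])
E
```

```text
[ 226  189   78   79 4701] [264.2 228.4]
mat (0.603933572769165, -0.02381812408566475) 0.07516323029994965 [ 0.60268133 -0.02324024] depth z 0.0007641777047340259
[377 297  13  73 803] [383.2 331.1]
handle ((0.4555230736732483, -0.1983344554901123), (0.21220755577087402, 0.09524694830179214), 50.79914093017578) 0.0330353842408867
[ 407  247   57   43 1110] [435.9 267.3]
handle side ((0.19190791249275208, 0.06588393449783325), (0.09688624739646912, 0.8341294527053833), 35.8038330078125) 0.034374302997221884
rodpts [[0.625, -0.244, 0.01], [0.628, -0.354, 0.01], [0.57, -0.355, 0.01], [0.49, -0.246, 0.01]] [[0.474, -0.246, 0.034], [0.361, -0.248, 0.034]]
[ 281  150   51   70 2141] [302.5 189.3]
mug z [0.008 0.101]
mug [ 0.7328 -0.1909] res 0.0017
handle dir [-0.00981698 -0.03101817] 0.1599253178513846
[ 219  212   38   44 1003] [238.5 233.2]
can z [0.015 0.098]
can [ 0.7152 -0.0164] res 0.0008
[ 146  235   41   53 1564] [166.5 260.6]
jar z [0.013 0.088]
jar [0.7269 0.1336] res 0.0013
100 [[0.612, 0.05, 0.627], [0.58, 0.027, 0.683], [0.574, 0.026, 0.684], [0.572, 0.028, 0.68], [0.572, 0.032, 0.669], [0.754, 0.295, 0.001]]
265 [[0.614, -0.062, 0.634], [0.611, -0.06, 0.6], [0.611, -0.059, 0.576], [0.612, -0.058, 0.561], [0.612, -0.057, 0.548], [0.734, -0.027, 0.106]]
360 [[0.616, -0.127, 0.635], [0.612, -0.13, 0.606], [0.612, -0.133, 0.582], [0.612, -0.135, 0.57], [0.612, -0.137, 0.556], [0.612, -0.139, 0.539]]
450 [[0.617, -0.188, 0.637], [0.612, -0.196, 0.613], [0.611, -0.202, 0.591], [0.611, -0.206, 0.579], [0.612, -0.21, 0.565], [0.611, -0.215, 0.549]]
pan [[0.669, -0.472, 0.003], [0.63, -0.472, -0.0], [0.591, -0.471, -0.0]]
[ 335  147   48   46 1410] [357.8 164.9]
mug top [ 0.48567999 -0.23213805] [ 0.73704673 -0.08601095] 0.48567998782900523 [ 0.48567999 -0.08601095  0.96730316]
```

View pics/mat.png

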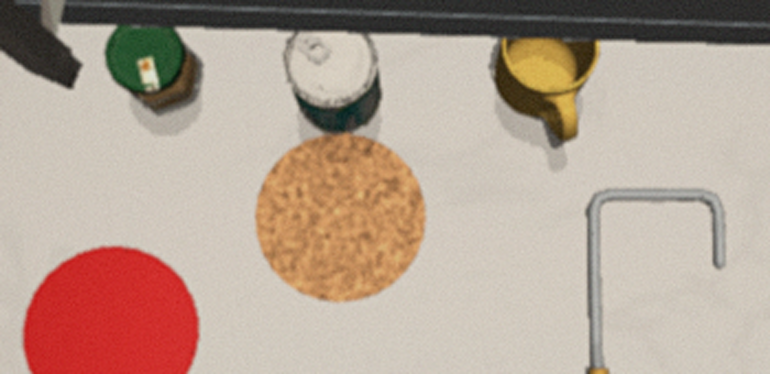

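The crop shows the speckled cork disc at crop pixel (340,217), which is the mat meant; the red disc at (115,320) is the look-alike. The measured points agree with the given sizes: mat radius 75 mm, crossbar 110 mm, and the fits of mug, can and jar within 2 mm. The hook lies at grip ≈(0.414,-0.247), yaw ≈1°.

```bash
cat > go.py <<'E'
# usage: go.py x y z yaw [n]: rows from the commanded pose (cmd.json) to the target, n equal steps; assumes tool straight down
import sys,json,numpy as np
x,y,z,w=map(float,sys.argv[1:5]); n=int(sys.argv[5]) if len(sys.argv)>5 else 1
c=json.load(open('cmd.json')); a=np.radians(c[3])
d=np.array([x,y,z])-c[:3]; t=np.array([[np.cos(a),np.sin(a),0],[np.sin(a),-np.cos(a),0],[0,0,-1]])@d/.3
r=np.round(np.r_[t,-(w-c[3])/180],3)
for i in range(1,n+1): print((r*i/n).round(3).tolist())
s=r[:3]*.3; p=np.array([[np.cos(a),np.sin(a),0],[np.sin(a),-np.cos(a),0],[0,0,-1]]).T@s
json.dump(list(np.array(c[:3])+p)+[c[3]-r[3]*180],open('cmd.json','w'))
E
echo '[0.204,-0.617,0.223,18.33]'>cmd.json; python3 go.py .396 -.247 .12 1; python3 go.py .396 -.247 .007 1
```

```text
[0.995, -0.969, 0.343, 0.096]
[0.0, -0.001, 0.377, 0.0]
```

Emit:
servo_tool --series '[[[0.995,-0.969,0.343,0,0,0.096,1],[0.995,-0.969,0.343,0,0,0.096,1],[0.995,-0.969,0.343,0,0,0.096,1],[0.995,-0.969,0.343,0,0,0.096,1],[0.995,-0.969,0.343,0,0,0.096,1],[0.995,-0.969,0.343,0,0,0.096,1],[0.995,-0.969,0.343,0,0,0.096,1],[0.995,-0.969,0.343,0,0,0.096,1],[0.995,-0.969,0.343,0,0,0.096,1],[0.995,-0.969,0.343,0,0,0.096,1],[0.995,-0.969,0.343,0,0,0.096,1],[0.995,-0.969,0.343,0,0,0.096,1]]]'

```text
time_s: 1.2
tool_pos: [0.3976, -0.2427, 0.1188]
tool_rot: [-179.9, 0.1, 1.5]
force: [0.3, -0.1, 0.5]
grip_width: 0.0867
grasp_force: 0.0
```

Emit:
servo_tool --series '[[[0,0,0,0,0,0,1],[0,0,0,0,0,0,1],[0,0,0,0,0,0,1]]]'

```text
time_s: 1.45
tool_pos: [0.3958, -0.2489, 0.12]
tool_rot: [180.0, -0.0, 0.9]
force: [0.3, 0.5, -0.4]
grip_width: 0.0871
grasp_force: 0.0
```

Emit:
servo_tool --series '[[[0,-0.004,0.377,0,0,0,1],[0,-0.004,0.377,0,0,0,1],[0,-0.004,0.377,0,0,0,1],[0,-0.004,0.377,0,0,0,1],[0,-0.004,0.377,0,0,0,1],[0,-0.004,0.377,0,0,0,0],[0,-0.004,0.377,0,0,0,0],[0,-0.004,0.377,0,0,0,0],[0,-0.004,0.377,0,0,0,0],[0,-0.004,0.377,0,0,0,0],[0,-0.004,0.377,0,0,0,0],[0,-0.004,0.377,0,0,0,0]]]' --grip_force 55

```text
time_s: 2.45
tool_pos: [0.3963, -0.2461, 0.0068]
tool_rot: [180.0, -0.0, 1.0]
force: [-0.3, -0.7, 0.6]
grip_width: 0.0481
grasp_force: 0.0
```

Emit:
servo_tool --series '[[[0,0,0,0,0,0,0],[0,0,0,0,0,0,0],[0,0,0,0,0,0,0],[0,0,0,0,0,0,0],[0,0,0,0,0,0,0],[0,0,0,0,0,0,0],[0,0,-0.1,0,0,0,0],[0,0,-0.2,0,0,0,0],[0,0,-0.3,0,0,0,0],[0,0,-0.4,0,0,0,0],[0,0,-0.443,0,0,0,0],[0,0,-0.443,0,0,0,0]]]'

```text
time_s: 3.45
tool_pos: [0.3983, -0.2472, 0.1428]
tool_rot: [179.8, -0.3, 1.0]
force: [0.9, 0.2, -0.7]
grip_width: 0.0214
grasp_force: 55.0
```

```bash
cat > look.py <<'E'
from h import *; import sys
n=sys.argv[1]; im=[cam(k)['frame'][...,::-1] for k in('top','side')]
cv2.imwrite(f'pics/{n}.png',cv2.resize(np.hstack([im[0][100:400,100:560],im[1][80:380,100:560]]),(800,261)) if len(sys.argv)<3 else im[int(sys.argv[2])])
o=get_obs(); print(o['tool_pos'].round(4),o['tool_rot'].round(1),o['grip_width'],o['force'].round(1),o['grasp_force'])
E
python3 look.py lift
```

```text
[ 0.3958 -0.2459  0.1389] [-180.    0.    1.] 0.021238543789503114 [ 0.3  0.4 -1.5] 54.99750738032162
```

View pics/lift.png

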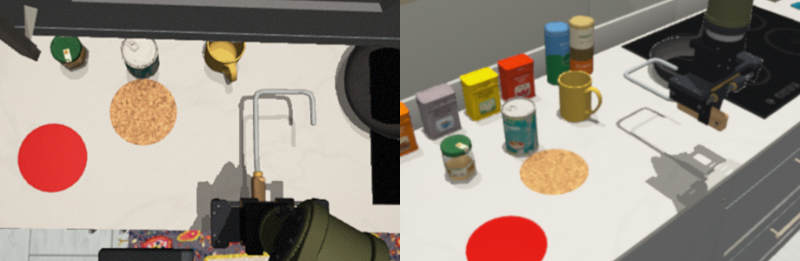

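The hook is held level. The top view shows the crossbar in the air, parallel to the row. I measure the hook's true pose in the grip from the depth points.

```bash
python3 - <<'E'
from h import *
for n in('top','side'):
    c=cam(n); C=cloud(c).reshape(-1,3)
    p=C[(C[:,2]>.09)&(C[:,2]<.18)&(C[:,0]>.48)&(C[:,0]<.68)&(C[:,1]>-.4)&(C[:,1]<-.22)]
    print(n,len(p))
    b=p[(p[:,1]>-.335)&(p[:,1]<-.265)&(p[:,0]>.58)]; print('bar',np.median(b,0),np.polyfit(b[:,1],b[:,0],1),np.percentile(b[:,2],[10,90]))
    r=p[(p[:,0]<.6)&(p[:,1]>-.28)]; print('rod',np.median(r,0),np.polyfit(r[:,0],r[:,1],1),np.percentile(r[:,2],[10,90]),np.polyfit(r[:,0],r[:,2],1))
    l=p[(p[:,0]<.61)&(p[:,1]<-.33)]; print('lip',np.median(l,0),l[:,0].min())
E
python3 - <<'E'
import json; json.dump([.396,-.246,.14,1.0],open('cmd.json','w'))
E
```

```text
top 1127
bar [ 0.62713931 -0.29964049  0.14057635] [-0.02346079  0.62018977] [0.13791791 0.14227363]
rod [ 0.53688661 -0.2437825   0.14090001] [ 0.01691631 -0.25296892] [0.13829335 0.14374102] [-0.02326854  0.15349641]
lip [ 0.58614229 -0.35221593  0.14045085] 0.5643390182546643
side 654
bar [ 0.62647911 -0.29916002  0.13867973] [-0.03613402  0.61607893] [0.13432875 0.14091616]
rod [ 0.54247698 -0.23819781  0.13875825] [-0.00300408 -0.23693068] [0.13456494 0.14149932] [-0.0079042   0.14268857]
lip [ 0.58737314 -0.34706823  0.13821917] 0.5663758810118139
```

```bash
python3 - <<'E'
from h import *
s=cam('side');c=cam('top');S=cloud(s).reshape(-1,3)
p=S[(S[:,2]>.03)&(S[:,2]<.2)&(S[:,0]>.78)&(S[:,0]<1.2)&(S[:,1]>-.32)&(S[:,1]<-.05)]
print(len(p)); 
for y in np.arange(-.32,-.05,.03):
    q=p[(p[:,1]>=y)&(p[:,1]<y+.03)]; print(round(y,2),np.percentile(q[:,0],[1,10]).round(3) if len(q) else None)
# mug in top view: yellow extents
h=cv2.cvtColor(c['frame'],cv2.COLOR_RGB2HSV); m=cv2.inRange(h,(18,90,40),(32,255,255))
for v in range(148,196,3):
    u=np.nonzero(m[v,330:400])[0]+330
    if len(u): print(v,u.min(),u.max(),onz(c,[[u.min(),v],[u.max(),v]],.102)[:,:2].round(3).tolist())
S2=S[(S[:,2]>.2)&(S[:,0]>.6)&(S[:,0]<.7)]
print('cupboard side',S2[:,2].min() if len(S2) else None)
E
python3 go.py .480 -.135 .14 0; python3 go.py .557 -.135 .14 0 6; python3 go.py .557 -.135 .012 0 8
```

```text
9147
-0.32 [0.857 0.862]
-0.29 [0.855 0.857]
-0.26 [0.855 0.859]
-0.23 [0.874 0.883]
-0.2 [0.934 0.943]
-0.17 [0.862 0.864]
-0.14 [0.864 0.867]
-0.11 [0.867 0.871]
-0.08 [0.861 0.865]
-0.05 None
148 338 381 [[0.735, -0.154], [0.738, -0.23]]
151 337 381 [[0.73, -0.152], [0.732, -0.23]]
154 337 381 [[0.725, -0.153], [0.727, -0.23]]
157 336 381 [[0.719, -0.151], [0.722, -0.23]]
160 336 379 [[0.714, -0.151], [0.716, -0.227]]
163 337 378 [[0.708, -0.153], [0.711, -0.225]]
166 335 375 [[0.703, -0.149], [0.705, -0.22]]
169 336 373 [[0.698, -0.151], [0.7, -0.216]]
172 338 371 [[0.692, -0.155], [0.694, -0.213]]
175 340 370 [[0.687, -0.158], [0.689, -0.211]]
178 343 371 [[0.682, -0.164], [0.683, -0.213]]
181 348 371 [[0.677, -0.172], [0.678, -0.213]]
184 358 371 [[0.672, -0.19], [0.673, -0.213]]
187 360 371 [[0.667, -0.194], [0.667, -0.213]]
190 362 371 [[0.662, -0.197], [0.662, -0.213]]
193 365 367 [[0.656, -0.202], [0.657, -0.206]]
cupboard side 0.5351261369140435
[0.286, -0.365, 0.0, 0.006]
[0.043, -0.0, 0.0, -0.0]
[0.086, -0.0, 0.0, -0.0]
[0.128, -0.0, 0.0, -0.0]
[0.171, -0.0, 0.0, -0.0]
[0.214, -0.0, 0.0, -0.0]
[0.257, -0.0, 0.0, -0.0]
[0.0, -0.0, 0.053, -0.0]
[0.0, -0.0, 0.107, -0.0]
[0.0, -0.0, 0.16, -0.0]
[0.0, -0.0, 0.214, -0.0]
[0.0, -0.0, 0.267, -0.0]
[0.0, -0.0, 0.32, -0.0]
[0.0, -0.0, 0.374, -0.0]
[0.0, -0.0, 0.427, -0.0]
```

Emit:
servo_tool --series '[[[0.05,-0.06,0,0,0,0.001,0],[0.1,-0.12,0,0,0,0.002,0],[0.15,-0.19,0,0,0,0.003,0],[0.19,-0.245,0,0,0,0.004,0],[0.24,-0.305,0,0,0,0.005,0],[0.286,-0.365,0,0,0,0.006,0],[0.286,-0.365,0,0,0,0.006,0],[0.286,-0.365,0,0,0,0.006,0]]]'

```text
time_s: 4.42
tool_pos: [0.48, -0.1334, 0.1383]
tool_rot: [-179.9, 0.1, 0.2]
force: [-1.3, -1.5, -2.0]
grip_width: 0.0215
grasp_force: 55.0
```

Emit:
servo_tool --series '[[[0.043,0,0,0,0,0,0],[0.086,0,0,0,0,0,0],[0.128,0,0,0,0,0,0],[0.171,0,0,0,0,0,0],[0.214,0,0,0,0,0,0],[0.257,0,0,0,0,0,0],[0.257,0,0,0,0,0,0],[0.257,0,0,0,0,0,0],[0.257,0,0,0,0,0,0]]]'

```text
time_s: 5.17
tool_pos: [0.5558, -0.1358, 0.1386]
tool_rot: [-180.0, 0.1, -0.1]
force: [0.0, -0.2, -1.8]
grip_width: 0.0215
grasp_force: 55.0
```

```bash
python3 look.py over; python3 - <<'E'
from h import *
for n in('side',):
    c=cam(n); C=cloud(c).reshape(-1,3)
    p=C[(C[:,2]>.112)&(C[:,2]<.18)&(C[:,0]>.64)&(C[:,0]<.82)&(C[:,1]>-.27)&(C[:,1]<-.11)]
    b=p[(p[:,0]>.775)&(p[:,1]<-.15)&(p[:,1]>-.23)]; print('bar',len(b),np.median(b,0)); l=p[(p[:,1]<-.23)]; print('lip',np.median(l,0) if len(l) else 0); r=p[(p[:,1]>-.15)&(p[:,0]<.77)];print('rod',np.median(r,0))
E
```

```text
[ 0.5561 -0.1356  0.1391] [ 1.8e+02  1.0e-01 -1.0e-01] 0.021683055951873097 [ 0.1  0.8 -1.6] 54.99762726947665
bar 162 [ 0.78546797 -0.18963845  0.14013882]
lip [ 0.77667114 -0.23940941  0.1401219 ]
rod [ 0.73412255 -0.13153548  0.13999704]
```

View pics/over.png

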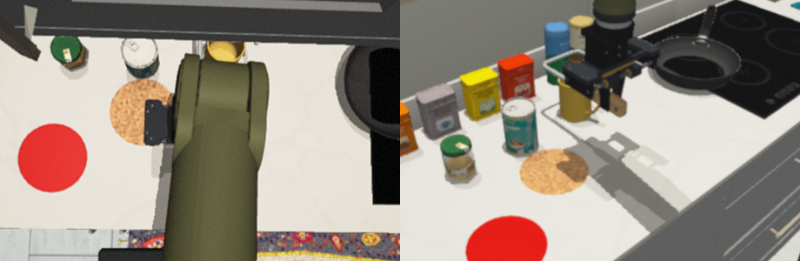

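The wrist is clear of the cupboard and the hook frames the mug from above. The bar is 52 mm behind the mug's axis, with the rod and lip about 10 mm clear either side. I lower it, shifted 4.5 mm deeper.

Emit:
servo_tool --series '[[[0.015,0,0,0,0,0,0],[0.015,0,0.05,0,0,0,0],[0.015,0,0.1,0,0,0,0],[0.015,0,0.15,0,0,0,0],[0.015,0,0.2,0,0,0,0],[0.015,0,0.25,0,0,0,0],[0.015,0,0.3,0,0,0,0],[0.015,0,0.35,0,0,0,0],[0.015,0,0.4,0,0,0,0],[0.015,0,0.413,0,0,0,0],[0.015,0,0.413,0,0,0,0],[0.015,0,0.413,0,0,0,0]]]'

```text
time_s: 6.32
tool_pos: [0.5621, -0.1351, 0.016]
tool_rot: [180.0, -0.0, -0.0]
force: [-0.5, -0.3, -1.4]
grip_width: 0.0214
grasp_force: 55.0
```

```bash
python3 look.py down 1; echo '[0.5605,-0.1355,0.0155,0]'>cmd.json; python3 -c "
import cv2;i=cv2.imread('pics/down.png');cv2.imwrite('pics/down2.png',cv2.resize(i[100:300,180:450],None,fx=2.5,fy=2.5))"
```

```text
[ 0.5627 -0.1353  0.0168] [ 1.8e+02 -1.0e-01 -0.0e+00] 0.02154561385051039 [ 0.1  0.3 -1.5] 54.99756870791316
```

View pics/down2.png

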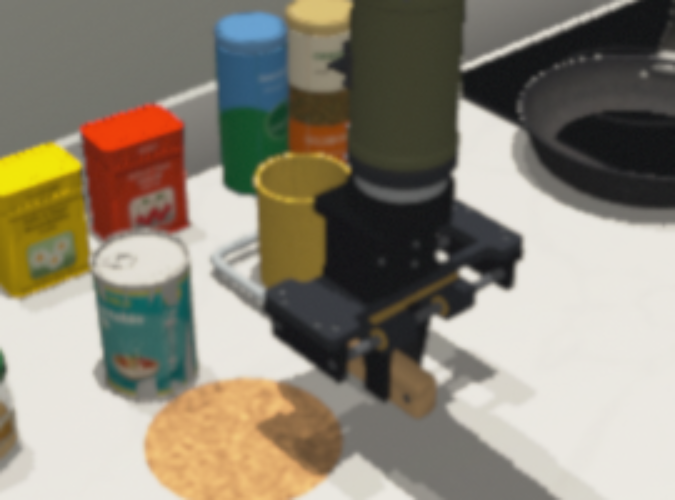

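The side view shows the rod and crossbar around the mug's foot; the mug is upright and nothing else has moved. Next I plan the drag.

```bash
cat > drag.py <<'E'
import numpy as np,sys
# args: x0 y0 yaw0 (now), mugx mugy yaw (target), n ; mug sits against bar & lip at local (.186,-.067)
x0,y0,w0,mx,my,w,n=map(float,sys.argv[1:8]); n=int(n)
L=np.array([.186,-.067]) if len(sys.argv)<9 else np.array(eval(sys.argv[8]))
R=lambda a:np.array([[np.cos(a),-np.sin(a)],[np.sin(a),np.cos(a)]])
m0=np.array([x0,y0])+R(np.radians(w0))@L; a=np.radians(w0)
for i in range(1,n+1):
    t=i/n; yw=w0+(w-w0)*t; T=m0+(np.array([mx,my])-m0)*t-R(np.radians(yw))@L
    d=R(a).T@(T-[x0,y0])/.3; print([round(d[0],3),round(-d[1],3),0,0,0,round(-(yw-w0)/180,3),0])
print('TCP end',T.round(4),yw)
E
python3 drag.py .5622 -.1353 0 .667 -.180 -7.5 12; python3 drag.py .5622 -.1353 0 .60 -.17 -15 12|tail -1
```

```text
[np.float64(-0.02), np.float64(-0.013), 0, 0, 0, 0.003, 0]
[np.float64(-0.04), np.float64(-0.026), 0, 0, 0, 0.007, 0]
[np.float64(-0.06), np.float64(-0.039), 0, 0, 0, 0.01, 0]
[np.float64(-0.08), np.float64(-0.052), 0, 0, 0, 0.014, 0]
[np.float64(-0.1), np.float64(-0.064), 0, 0, 0, 0.017, 0]
[np.float64(-0.119), np.float64(-0.077), 0, 0, 0, 0.021, 0]
[np.float64(-0.139), np.float64(-0.09), 0, 0, 0, 0.024, 0]
[np.float64(-0.159), np.float64(-0.103), 0, 0, 0, 0.028, 0]
[np.float64(-0.178), np.float64(-0.115), 0, 0, 0, 0.031, 0]
[np.float64(-0.198), np.float64(-0.128), 0, 0, 0, 0.035, 0]
[np.float64(-0.217), np.float64(-0.141), 0, 0, 0, 0.038, 0]
[np.float64(-0.236), np.float64(-0.153), 0, 0, 0, 0.042, 0]
TCP end [ 0.4913 -0.0893] -7.5
TCP end [ 0.4377 -0.0571] -15.0
```

Emit:
servo_tool --series '[[[-0.02,-0.013,0,0,0,0.003,0],[-0.04,-0.026,0,0,0,0.007,0],[-0.06,-0.039,0,0,0,0.01,0],[-0.08,-0.052,0,0,0,0.014,0],[-0.1,-0.064,0,0,0,0.017,0],[-0.119,-0.077,0,0,0,0.021,0],[-0.139,-0.09,0,0,0,0.024,0],[-0.159,-0.103,0,0,0,0.028,0],[-0.178,-0.115,0,0,0,0.031,0],[-0.198,-0.128,0,0,0,0.035,0],[-0.217,-0.141,0,0,0,0.038,0],[-0.236,-0.153,0,0,0,0.042,0]]]'

```text
time_s: 7.42
tool_pos: [0.4905, -0.0888, 0.0156]
tool_rot: [180.0, -0.0, -7.7]
force: [1.6, 0.1, -0.7]
grip_width: 0.0219
grasp_force: 55.0
```

```bash
cat > mug.py <<'E'
from h import *
from scipy.optimize import least_squares
s=cam('side');S=cloud(s); h=cv2.cvtColor(s['frame'],cv2.COLOR_RGB2HSV)
m=cv2.inRange(h,(19,110,50),(32,255,255))>0; p=S[m]
p=p[(p[:,2]>.02)&(p[:,2]<.12)&(p[:,0]>.45)&(p[:,0]<.8)&(p[:,1]<.1)&(p[:,1]>-.3)]
b=p[(p[:,2]<.085)]
q=least_squares(lambda a:np.hypot(b[:,0]-a[0],b[:,1]-a[1])-.039,np.median(b[:,:2],0)+[.02,-.02],loss='soft_l1',f_scale=.003)
print('mug',q.x.round(4),'res',np.median(abs(q.fun)).round(4),len(b),'top',np.percentile(p[:,2],98).round(3))
m=cv2.inRange(h,(75,60,40),(100,255,255))>0;p=S[m];p=p[(p[:,2]>.02)&(p[:,2]<.09)&(abs(p[:,1]+.016)<.06)&(p[:,0]>.64)&(p[:,0]<.78)]
if len(p)>50: print('can',least_squares(lambda a:np.hypot(p[:,0]-a[0],p[:,1]-a[1])-.0375,[.715,-.016],loss='soft_l1',f_scale=.003).x.round(4))
o=get_obs(); print(o['time_s'],o['tool_pos'].round(4),o['tool_rot'].round(1),o['force'].round(1),o['grip_width'].round(4))
E
python3 mug.py; python3 drag.py .4913 -.0893 -7.5 .60 -.17 -15 12
```

```text
mug [ 0.6666 -0.1787] res 0.0011 686 top 0.118
can [ 0.7151 -0.0165]
[np.float64(-0.016), np.float64(-0.007), 0, 0, 0, 0.003, 0]
[np.float64(-0.033), np.float64(-0.014), 0, 0, 0, 0.007, 0]
[np.float64(-0.049), np.float64(-0.021), 0, 0, 0, 0.01, 0]
[np.float64(-0.065), np.float64(-0.028), 0, 0, 0, 0.014, 0]
[np.float64(-0.081), np.float64(-0.035), 0, 0, 0, 0.017, 0]
[np.float64(-0.097), np.float64(-0.042), 0, 0, 0, 0.021, 0]
[np.float64(-0.113), np.float64(-0.049), 0, 0, 0, 0.024, 0]
[np.float64(-0.129), np.float64(-0.056), 0, 0, 0, 0.028, 0]
[np.float64(-0.144), np.float64(-0.063), 0, 0, 0, 0.031, 0]
[np.float64(-0.16), np.float64(-0.069), 0, 0, 0, 0.035, 0]
[np.float64(-0.176), np.float64(-0.076), 0, 0, 0, 0.038, 0]
[np.float64(-0.191), np.float64(-0.083), 0, 0, 0, 0.042, 0]
TCP end [ 0.4377 -0.0571] -15.0Traceback (most recent call last):
  File "mug.py", line 11, in <module>
    o=get_obs(); print(o['time_s'],o['tool_pos'].round(4),o['tool_rot'].round(1),o['force'].round(1),o['grip_width'].round(4))
                                                                                                     ^^^^^^^^^^^^^^^^^^^^^
AttributeError: 'float' object has no attribute 'round'
```

The mug follows exactly as planned, at (0.667,-0.179), and the can has not moved.

Emit:
servo_tool --series '[[[-0.016,-0.007,0,0,0,0.003,0],[-0.033,-0.014,0,0,0,0.007,0],[-0.049,-0.021,0,0,0,0.01,0],[-0.065,-0.028,0,0,0,0.014,0],[-0.081,-0.035,0,0,0,0.017,0],[-0.097,-0.042,0,0,0,0.021,0],[-0.113,-0.049,0,0,0,0.024,0],[-0.129,-0.056,0,0,0,0.028,0],[-0.144,-0.063,0,0,0,0.031,0],[-0.16,-0.069,0,0,0,0.035,0],[-0.176,-0.076,0,0,0,0.038,0],[-0.191,-0.083,0,0,0,0.042,0]]]'

```text
time_s: 8.47
tool_pos: [0.4369, -0.0566, 0.0156]
tool_rot: [180.0, -0.0, -15.2]
force: [2.0, -0.2, -2.4]
grip_width: 0.0215
grasp_force: 55.0
```

```bash
sed -i "s/,o\['grip_width'\].round(4)//" mug.py; sed -i 's/d=R(a).T/d=1.0*R(a).T/; s/print(\[round(d\[0\],3),round(-d\[1\],3)/print([float(round(d[0],3)),float(round(-d[1],3))/' drag.py; python3 mug.py; python3 drag.py .4377 -.0571 -15 .594 -.085 -17.5 12
```

```text
mug [ 0.6457 -0.141 ] res 0.0062 288 top 0.101
can [ 0.7151 -0.0165]
8.5167 [ 0.4359 -0.0561  0.0154] [ 1.80e+02  1.00e-01 -1.52e+01] [-1.1  0.1 -1.3]
[-0.007, -0.025, 0, 0, 0, 0.001, 0]
[-0.014, -0.049, 0, 0, 0, 0.002, 0]
[-0.021, -0.074, 0, 0, 0, 0.003, 0]
[-0.028, -0.098, 0, 0, 0, 0.005, 0]
[-0.034, -0.123, 0, 0, 0, 0.006, 0]
[-0.041, -0.148, 0, 0, 0, 0.007, 0]
[-0.048, -0.172, 0, 0, 0, 0.008, 0]
[-0.055, -0.197, 0, 0, 0, 0.009, 0]
[-0.062, -0.221, 0, 0, 0, 0.01, 0]
[-0.069, -0.246, 0, 0, 0, 0.012, 0]
[-0.076, -0.271, 0, 0, 0, 0.013, 0]
[-0.082, -0.295, 0, 0, 0, 0.014, 0]
TCP end [0.4368 0.0348] -17.5
```

```bash
python3 look.py mid
```

```text
[ 0.4366 -0.0568  0.0155] [ 1.80e+02  1.00e-01 -1.52e+01] 0.021634819264579098 [ 0.1 -0.5 -2.2] 54.99770295806229
```

View pics/mid.png

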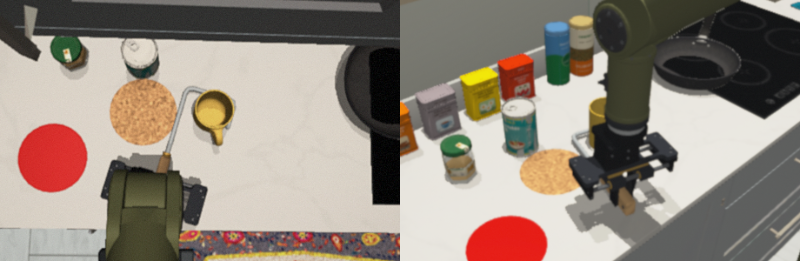

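The mug stands upright inside the J at full-frame ≈(345,229). The side fit was off only because the arm hid the mug. The sideways push continues.

Emit:
servo_tool --series '[[[-0.007,-0.025,0,0,0,0.001,0],[-0.014,-0.049,0,0,0,0.002,0],[-0.021,-0.074,0,0,0,0.003,0],[-0.028,-0.098,0,0,0,0.005,0],[-0.034,-0.123,0,0,0,0.006,0],[-0.041,-0.148,0,0,0,0.007,0],[-0.048,-0.172,0,0,0,0.008,0],[-0.055,-0.197,0,0,0,0.009,0],[-0.062,-0.221,0,0,0,0.01,0],[-0.069,-0.246,0,0,0,0.012,0],[-0.076,-0.271,0,0,0,0.013,0],[-0.082,-0.295,0,0,0,0.014,0]]]'

```text
time_s: 9.62
tool_pos: [0.4367, 0.0357, 0.0156]
tool_rot: [180.0, -0.0, -17.7]
force: [0.2, -3.4, -0.5]
grip_width: 0.0216
grasp_force: 55.1
```

```bash
cat > mugtop.py <<'E'
from h import *
c=cam('top'); h=cv2.cvtColor(c['frame'],cv2.COLOR_RGB2HSV); C=cloud(c)
m=(cv2.inRange(h,(15,90,40),(32,255,255))>0)&(C[...,2]>.085)&(C[...,2]<.115)
p=C[m]; p=p[(p[:,0]>.5)&(p[:,0]<.75)&(p[:,1]>-.3)&(p[:,1]<.1)][:,:2]
(q,r)=cv2.minEnclosingCircle(p.astype(np.float32)); print('mug rim',np.round(q,4),round(r,4),len(p))
o=get_obs(); print(o['time_s'],o['tool_pos'].round(4),o['tool_rot'].round(1),o['force'].round(1))
E
python3 mugtop.py; python3 drag.py .4368 .0348 -17.5 .594 -.023 -20 10
```

```text
mug rim [ 0.5803 -0.0904] 0.0531 503
9.6667 [0.4369 0.0373 0.0157] [-180.    -0.   -17.6] [ 0.2  0.5 -0.5]
[-0.005, -0.022, 0, 0, 0, 0.001, 0]
[-0.01, -0.045, 0, 0, 0, 0.003, 0]
[-0.016, -0.067, 0, 0, 0, 0.004, 0]
[-0.021, -0.09, 0, 0, 0, 0.006, 0]
[-0.026, -0.112, 0, 0, 0, 0.007, 0]
[-0.031, -0.134, 0, 0, 0, 0.008, 0]
[-0.037, -0.157, 0, 0, 0, 0.01, 0]
[-0.042, -0.179, 0, 0, 0, 0.011, 0]
[-0.047, -0.202, 0, 0, 0, 0.013, 0]
[-0.052, -0.224, 0, 0, 0, 0.014, 0]
TCP end [0.4421 0.1036] -20.0
```

Emit:
servo_tool --series '[[[-0.005,-0.022,0,0,0,0.001,0],[-0.01,-0.045,0,0,0,0.003,0],[-0.016,-0.067,0,0,0,0.004,0],[-0.021,-0.09,0,0,0,0.006,0],[-0.026,-0.112,0,0,0,0.007,0],[-0.031,-0.134,0,0,0,0.008,0],[-0.037,-0.157,0,0,0,0.01,0],[-0.042,-0.179,0,0,0,0.011,0],[-0.047,-0.202,0,0,0,0.013,0],[-0.052,-0.224,0,0,0,0.014,0],[-0.052,-0.224,0,0,0,0.014,0],[-0.052,-0.224,0,0,0,0.014,0]]]'

```text
time_s: 10.67
tool_pos: [0.4422, 0.1048, 0.0155]
tool_rot: [-180.0, 0.0, -20.1]
force: [-1.0, -0.3, -1.0]
grip_width: 0.0212
grasp_force: 55.0
```

```bash
python3 mugtop.py; python3 mug.py; python3 look.py onmat
```

```text
mug rim [ 0.5815 -0.0258] 0.0537 541
10.7167 [0.4423 0.1043 0.0155] [-180.     0.   -20.1] [ 0.2  0.4 -1.1]
mug [ 0.5462 -0.0616] res 0.0017 116 top 0.116
can [ 0.7149 -0.0168]
10.7667 [0.4423 0.104  0.0155] [-180.    -0.   -20.2] [-0.2 -0.1 -0.9]
[0.4424 0.1037 0.0155] [-180.    -0.   -20.2] 0.021753309100330603 [ 0.4 -1.1 -1.6] 54.99735348857939
```

View pics/onmat.png

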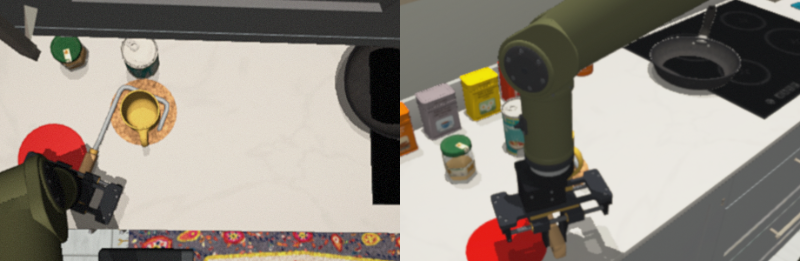

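The mug is on the cork at crop (142,112), upright, with the hook around it. I centre the hook about the mug, then lift it straight up.

Emit:
servo_tool --series '[[[0.009,0.015,0,0,0,0,0],[0.018,0.03,0,0,0,0,0],[0.018,0.03,0,0,0,0,0],[0.018,0.03,-0.04,0,0,0,0],[0.018,0.03,-0.08,0,0,0,0],[0.018,0.03,-0.13,0,0,0,0],[0.018,0.03,-0.19,0,0,0,0],[0.018,0.03,-0.25,0,0,0,0],[0.018,0.03,-0.31,0,0,0,0],[0.018,0.03,-0.37,0,0,0,0],[0.018,0.03,-0.42,0,0,0,0],[0.018,0.03,-0.42,0,0,0,0]]]'

```text
time_s: 11.87
tool_pos: [0.4465, 0.0936, 0.1445]
tool_rot: [-179.9, -0.3, -20.2]
force: [0.7, 0.2, -2.3]
grip_width: 0.0215
grasp_force: 55.0
```

```bash
python3 mugtop.py; python3 look.py lifted; echo '[0.451,0.0925,0.1415,-20.1]'>cmd.json
python3 go.py .451 -.17 .1415 -10;python3 go.py .415 -.25 .1415 0
```

```text
mug rim [ 0.5815 -0.024 ] 0.0536 540
11.9167 [0.4455 0.0933 0.1428] [-179.9   -0.2  -20.2] [-0.  -0.7 -2. ]
[0.4438 0.0931 0.1407] [180.    0.  -20.2] 0.021382718936929602 [-1.   0.6 -1.3] 54.997525569051504
[0.301, 0.822, 0.0, -0.056]
[-0.072, 0.283, 0.0, -0.056]
```

View pics/lifted.png

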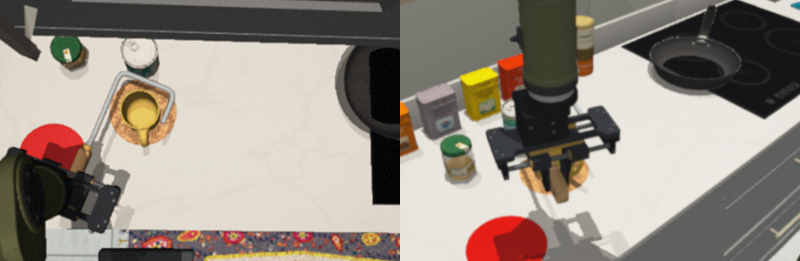

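The mug stayed put at (0.595,-0.024) by the rim's far edge, and the hook is clear above it. I carry the hook back to its starting area on the right.

```bash
echo '[0.444,0.093,0.1407,-20.1]'>cmd.json
python3 go.py .451 -.14 .1407 -10;python3 go.py .410 -.25 .1407 0
```

```text
[0.289, 0.721, 0.0, -0.056]
[-0.071, 0.385, 0.0, -0.056]
```

Emit:
servo_tool --series '[[[0.029,0.072,0,0,0,-0.006,0],[0.058,0.144,0,0,0,-0.011,0],[0.087,0.216,0,0,0,-0.017,0],[0.116,0.288,0,0,0,-0.022,0],[0.145,0.36,0,0,0,-0.028,0],[0.173,0.433,0,0,0,-0.034,0],[0.202,0.505,0,0,0,-0.039,0],[0.231,0.577,0,0,0,-0.045,0],[0.26,0.649,0,0,0,-0.05,0],[0.289,0.721,0,0,0,-0.056,0],[0.289,0.721,0,0,0,-0.056,0],[0.289,0.721,0,0,0,-0.056,0]]]'

```text
time_s: 13.02
tool_pos: [0.4497, -0.1405, 0.1398]
tool_rot: [-180.0, 0.2, -10.3]
force: [-0.1, 0.8, -1.2]
grip_width: 0.0215
grasp_force: 55.0
```

Emit:
servo_tool --series '[[[-0.014,0.077,0,0,0,-0.011,0],[-0.028,0.154,0,0,0,-0.022,0],[-0.043,0.231,0,0,0,-0.034,0],[-0.057,0.308,0,0,0,-0.045,0],[-0.071,0.385,0,0,0,-0.056,0],[-0.071,0.385,0,0,0,-0.056,0],[-0.071,0.385,0,0,0,-0.056,0],[-0.071,0.385,0,0,0,-0.056,0]]]'

```text
time_s: 13.68
tool_pos: [0.4099, -0.2478, 0.1408]
tool_rot: [-179.9, 0.1, 0.0]
force: [-0.2, 0.6, -1.8]
grip_width: 0.0217
grasp_force: 55.0
```

Emit:
servo_tool --series '[[[0,0,0.06,0,0,0,0],[0,0,0.12,0,0,0,0],[0,0,0.18,0,0,0,0],[0,0,0.24,0,0,0,0],[0,0,0.3,0,0,0,0],[0,0,0.36,0,0,0,0],[0,0,0.4,0,0,0,0],[0,0,0.42,0,0,0,0],[0,0,0.43,0,0,0,0],[0,0,0.43,0,0,0,0],[0,0,0.43,0,0,0,0]]]'

```text
time_s: 14.6
tool_pos: [0.4105, -0.2492, 0.0131]
tool_rot: [180.0, -0.1, 0.0]
force: [0.8, -0.5, -1.9]
grip_width: 0.0215
grasp_force: 55.0
```

Emit:
servo_tool --series '[[[0,0,0.004,0,0,0,0],[0,0,0.008,0,0,0,0],[0,0,0.012,0,0,0,0],[0,0,0.016,0,0,0,0],[0,0,0.018,0,0,0,0],[0,0,0.018,0,0,0,0]]]'

```text
time_s: 15.1
tool_pos: [0.4096, -0.2494, 0.007]
tool_rot: [-180.0, 0.0, -0.0]
force: [0.4, 0.6, -1.9]
grip_width: 0.0217
grasp_force: 55.0
```

Emit:
servo_tool --series '[[[0,0,0,0,0,0,0.3],[0,0,0,0,0,0,0.5],[0,0,0,0,0,0,0.7],[0,0,0,0,0,0,1],[0,0,0,0,0,0,1],[0,0,0,0,0,0,1],[0,0,0,0,0,0,1],[0,0,0,0,0,0,1]]]'

```text
time_s: 15.77
tool_pos: [0.4097, -0.2495, 0.0072]
tool_rot: [180.0, 0.0, -0.0]
force: [-0.3, 0.0, -0.1]
grip_width: 0.0651
grasp_force: 0.0
```

Emit:
servo_tool --series '[[[0,0,-0.05,0,0,0,1],[0,0,-0.1,0,0,0,1],[0,0,-0.2,0,0,0,1],[0,0,-0.3,0,0,0,1],[0,-0.1,-0.4,0,0,0,1],[0,0.1,-0.5,0,0,0,1],[0,0.2,-0.5,0,0,0,1],[0,0.3,-0.5,0,0,0,1],[0,0.4,-0.5,0,0,0,1],[0,0.4,-0.5,0,0,0,1],[0,0.4,-0.5,0,0,0,1]]]'

```text
time_s: 16.68
tool_pos: [0.4087, -0.3711, 0.1567]
tool_rot: [-180.0, 0.0, -0.2]
force: [-0.0, 0.8, -0.2]
grip_width: 0.087
grasp_force: 0.0
```

```bash
python3 look.py final; python3 mugtop.py; python3 mug.py; python3 - <<'E'
from h import *
c=cam('top');C=cloud(c);h=cv2.cvtColor(c['frame'],cv2.COLOR_RGB2HSV)
print('rod z',[np.percentile(C[(abs(C[...,0]-x)<.01)&(C[...,1]>-.4)&(C[...,1]<-.2)][:,2],[50,97]).round(4).tolist() for x in(.4,.55,.64)])
E
```

```text
[ 0.4098 -0.3683  0.1567] [-179.9    0.     0. ] 0.08687399346739202 [0.6 0.7 0.6] 0.0
mug rim [ 0.5814 -0.0232] 0.0534 532
16.8333 [ 0.41   -0.3678  0.1568] [-1.799e+02  0.000e+00  1.000e-01] [ 0.3 -0.3  0.3]
mug [ 0.5944 -0.0217] res 0.0019 1824 top 0.103
can [ 0.7151 -0.0164]
16.8833 [ 0.4101 -0.3678  0.157 ] [-1.8e+02  0.0e+00  1.0e-01] [ 0.3 -0.8  0.9]
rod z [[0.5192, 0.5809], [-0.0002, 0.0078], [0.0007, 0.011]]
```

View pics/final.png

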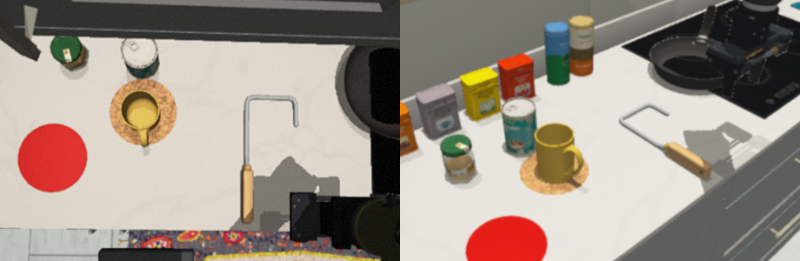

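The mug is upright on the mat at (0.594,-0.022), about 9 mm from its centre. The hook lies flat and clear at the right, and the jar and can stand where they were.

```bash
python3 -c "
from cell import env; print(env.sign_off())"
```

```text
the job is handed in; nothing more can be done
None
```

The job is handed in (no verdict was returned): by my last measurement the mug stands upright on the cork mat about 9 mm off centre, the hook lies flat on the worktop clear of mat and mug, and the jar and can stand where they were.

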